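# Bring the blue dye round to the waiting egg

### The arm

A 6-joint arm with a two-finger parallel gripper is mounted at the origin on the work surface. World frame = base frame: x ahead of the robot, y to its left, z up, the work surface at z = 0. Lengths are in m, angles in rad, forces in N, time in s.
With the tool pointing down it reaches from about 0.35 to 0.875 m from the base axis. Payload 15.5 kg.
Tool frame: the origin (TCP) lies between the finger pads; the fingertips stand 8 mm ahead of it and the grasp point (between the pads) lies 11 mm behind it; z points along the fingers, y is the line along which they close (so a half turn about z gives the same grasp; the last joint's range is limited). The gripper opens to 85 mm and grips with 20 to 120 N. Pads are 22 mm wide; open, the fingers measure 114 mm over their backs; the gripper's body (76 mm by 85 mm) begins 54 mm behind the grasp point. The pads swing forward as they close: fully open they stand 13 mm farther back than shut.
Start: joints at [-1.435, 0.494, 1.345, -0, 1.302, -0.096], TCP at [0.143, -0.608, 0.239] pointing down, gripper open.
Joint ranges: [-2.91, 2.91], [-0.82, 2.16], [0.22, 2.67], [-1.22, 4.37], [0.12, 2.79], [-3.08, 3.08]. Speed limits (rad/s): [1.89, 1.89, 2.57, 3.01, 3.01, 3.01].

### API

Orientations are given as a rotation vector (axis times angle).
In Python, from cell import monitor, vision, arm gives the robot as it stands.
- The arm moves only by the tool arm_command, never from a script. Its argument "targets" is a list of rows, each a list of 7 numbers: the shift along the tool's x, y, z in m, then the turn, a rotation vector about the tool's x, y, z in rad, then the finger opening in m, from 0 to 0.0854. A call has 1 to 20 rows; each row is the pose to reach, as a shift and turn from the pose commanded when the call began, along the tool's axes at that moment; what a row does not reach only later rows make up. A row lasts 1/12 s, in which the tool goes at most 41.7 mm and 7.16 degrees, less where a joint would pass 70% of its speed; a pose out of reach is approached as far as the arm can. A call with a gripper value outside its range is refused whole. The fingers move at their own pace and stop on an object; the grip force is fixed at half the most. Time passes only in rows, so rows that repeat a pose let the fingers close. It gives the time, the measured TCP pose, the force, the opening and the grip force at its end, in the units of the state.
- monitor.get_obs(): the state, without advancing time (a new reading comes with each control period).
- vision.get_image(name): name is "scene" or "top" or "wrist"; returns the picture (384x512x3 uint8, red, green, blue); there is no depth.
- vision.camera_params(name): a dict with "fx", "fy", "cx", "cy" (pixels), "view" (4x4, takes a point from world to camera coordinates); the wrist camera has in their place "hand_eye" (4x4, takes a point from camera to tool coordinates, whose origin is the TCP and whose axes are the flange's). Camera axes: x right, y up, looking along -z (the intrinsics and any distortion apply to the point x, -y, -z); pixel columns grow to the right and rows downward; lengths in m; the calibration is good to about 2 mm. A picture is of the moment at which its call begins: read the wrist's pose just before it. camera_params takes no time and is no camera call.
- arm.close_job(): hands the job in; it is judged then, once.
The state is a dict: "time_s": time; "joint_positions": joint angles; "qvel": joint speeds; "joint_efforts": joint torques, N m; "position": TCP position; "tcp_rot": TCP orientation; "wrist_force": force on the tool from outside, world axes, zero at the start; "torque": the same for the moment, N m; "grip_width": opening from 0.0 (shut) to 1.0 (fully open); "grasp_force": force on a finger pad.
Only numpy, scipy, OpenCV 4.12 (cv2) and the standard library are available. Lean on these libraries where they do the work, as an engineer would, in place of code of your own. Each camera call takes 0.05 s, during which the arm holds its last target. There are 200 camera calls.

### The job

The white egg waiting in its cup is to be dyed blue next: with one fingertip against the wire arms of the revolving stand, gently turn the stand, without spinning it or gripping it, until the jar with the blue lid stands squarely in front of the egg, on the straight line from the stand's centre to the egg cup. Do not touch or lift the jars, leave everything else as it is, and take the hand away when the stand is still.

Things in the scene. Friction and masses are not known exactly. Their poses are not given: they have to be found in the camera images.
- board: brown work board lying fixed on the table, 530 x 430, 4 thick. Its origin is on the table surface, under the axis of the revolving stand (not at the board's middle); its x axis points from the stand's axis straight to the egg cup, z up. The board lies at a different place and angle every time
- turntable (a joint): turning angle of the revolving stand's deck (rad), 0 at the start, growing anticlockwise seen from above. It turns freely either way for many turns; stiff enough (about 0.16 N m, roughly 1.2 N at the outer part of an arm) to stop within a few degrees when the push ends
- stand: the revolving stand: a fixed round foot under the turning deck; origin on its axis at the foot's underside, 4 above the table. Its x axis is where arm0 points when the turning angle is 0
- hub (a point): the stand's axis at the top face of the deck: a round plywood deck of 340 diameter, 16 thick, with a low lip (5 high) round its edge; its top face is 34 above the table. A wooden post with a small knob (26 wide) stands on the axis, up to 119 above the deck
- arm0 (a point): the outer top corner of one of the four wire arms, 152 from the axis and 95 above the deck (129 above the table); it turns with the deck. Each arm is an upright loop of 7 mm dark steel wire in a radial plane: a level top bar from 38 to 142 out from the axis with its middle line 95 above the deck, an inner leg at 28 and an outer leg at 152 from the axis, down to the deck. The arms stand 90 degrees apart, this one being the first, arm1 to arm3 following anticlockwise
- arm1 (a point): the outer top corner of one of the four wire arms, 152 from the axis and 95 above the deck (129 above the table); it turns with the deck. Each arm is an upright loop of 7 mm dark steel wire in a radial plane: a level top bar from 38 to 142 out from the axis with its middle line 95 above the deck, an inner leg at 28 and an outer leg at 152 from the axis, down to the deck. The arms stand 90 degrees apart, this one at the next arm anticlockwise from arm0
- arm2 (a point): the outer top corner of one of the four wire arms, 152 from the axis and 95 above the deck (129 above the table); it turns with the deck. Each arm is an upright loop of 7 mm dark steel wire in a radial plane: a level top bar from 38 to 142 out from the axis with its middle line 95 above the deck, an inner leg at 28 and an outer leg at 152 from the axis, down to the deck. The arms stand 90 degrees apart, this one at the next arm anticlockwise from arm1
- arm3 (a point): the outer top corner of one of the four wire arms, 152 from the axis and 95 above the deck (129 above the table); it turns with the deck. Each arm is an upright loop of 7 mm dark steel wire in a radial plane: a level top bar from 38 to 142 out from the axis with its middle line 95 above the deck, an inner leg at 28 and an outer leg at 152 from the axis, down to the deck. The arms stand 90 degrees apart, this one at the next arm anticlockwise from arm2
- jar_blue: the blue-lidded dye jar, standing loose on the deck in one of the four bays between the arms (which bay varies): diameter 66, height 85, 0.2 to 0.45 kg; origin at the centre of its underside, 105 from the stand's axis (up to 6 more or less)
- jar_red: the red-lidded dye jar, standing loose on the deck in one of the four bays between the arms (which bay varies): diameter 66, height 85, 0.2 to 0.45 kg; origin at the centre of its underside, 105 from the stand's axis (up to 6 more or less)
- jar_green: the green-lidded dye jar, standing loose on the deck in one of the four bays between the arms (which bay varies): diameter 66, height 85, 0.2 to 0.45 kg; origin at the centre of its underside, 105 from the stand's axis (up to 6 more or less)
- jar_yellow: the yellow-lidded dye jar, standing loose on the deck in one of the four bays between the arms (which bay varies): diameter 66, height 85, 0.2 to 0.45 kg; origin at the centre of its underside, 105 from the stand's axis (up to 6 more or less)
- egg_cup: blue ceramic egg cup with a white egg sitting in it, 50 wide, 84 high with the egg, loose on the board 235 from the stand's axis; origin at the centre of its underside
- wax_tin: bystander: round aluminium tin with a brass lid, 57 wide, 32 high, on the board about 220 from the stand's axis; origin under its centre
- stylus: bystander: wax stylus lying on the board, square wooden handle with a brass tip, 150 long, 9 thick; origin under the middle of the handle
- sponge: bystander: yellow sponge block 90 x 60 x 28 on the board; origin under its centre
- paper_roll: bystander: white paper roll standing on the table to the left, 116 wide, 220 high; origin under its centre
- vinegar: bystander: clear bottle with a green cap on the table to the left, 66 wide, 210 high; origin under its centre
- mug: bystander: white mug on the table to the right, 80 wide without its handle, 90 high; origin under its centre
Mind the look-alikes: they are no part of the job. There is more than one size of the jar_yellow; the job needs the larger.

How it is judged:
By the outcome, as a careful person would: the job done as asked, in the order asked, and still so for the second after the job is handed in, with the robot touching nothing.
It also fails if it takes over 45 s, if anything falls off the work surface, if the arm or the gripper's body presses on something with over 40 N, if the wrist force passes 120 N, or if a joint passes its speed limit or range.

## Working session

There is one attempt and no reset: what is moved stays moved. The work goes in short steps, Python scripts to look and compute and a tool call to move; the robot and the scene stay as the last step left them, time stands still between calls to the robot, and variables do not carry over. Pictures are saved under pics/ and viewed, at most 10 in all, crops included, and the job is handed in when it is done.

Besides the shell and the picture viewer there is one more tool, called after "Call:" as name(argument=value, ...) on one line, values as JSON. arm_command: Moves the arm, as the interface text tells. Its arguments: {"type":"object","properties":{"targets":{"type":"array"}},"required":["targets"]}

```bash
mkdir -p pics; ls; cat > h.py <<'E'
import numpy as np, cv2
from cell import monitor, vision, arm
def snap(n,f):
    im=vision.get_image(n); cv2.imwrite('pics/'+f,im[:,:,::-1]); return im
def ray(n,u,v):
    p=vision.camera_params(n); V=np.array(p['view']); R=V[:3,:3]; t=V[:3,3]
    d=R.T@np.array([(u-p['cx'])/p['fx'],-(v-p['cy'])/p['fy'],-1]); return -R.T@t,d
def onz(n,u,v,z):
    o,d=ray(n,u,v); return o+d*(z-o[2])/d[2]
E
python3 - <<'E'
from h import *
a=snap('top','t0.png');b=snap('scene','s0.png')
print({k:v for k,v in vision.camera_params('top').items()})
o=monitor.get_obs();print(o['time_s'],o['position'],o['tcp_rot'],o['grip_width'])
E
```

```text
pics
{'fx': 439.65903291540576, 'fy': 439.65903291540576, 'cx': 255.22839825330593, 'cy': 196.07164376207174, 'view': array([[-0.00268284, -0.99997785,  0.00609047, -0.01395214],
       [ 0.99198969, -0.00189213,  0.12630472, -0.55925032],
       [-0.1262904 ,  0.00638054,  0.99197279, -1.58729745],
       [ 0.        ,  0.        ,  0.        ,  1.        ]])}
0.1 [ 0.14293563 -0.60811405  0.23878194] [-3.11962221e+00 -3.61678394e-01  6.70925707e-05] 0.9974313533209006
```

View pics/t0.png

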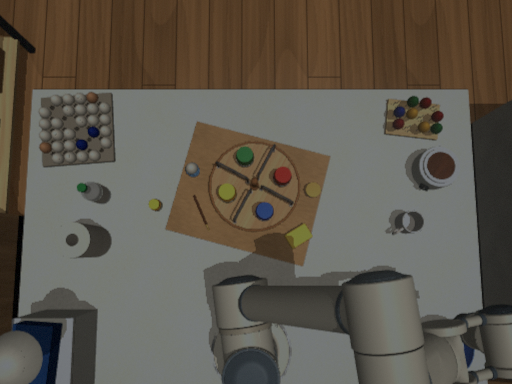

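View pics/s0.png

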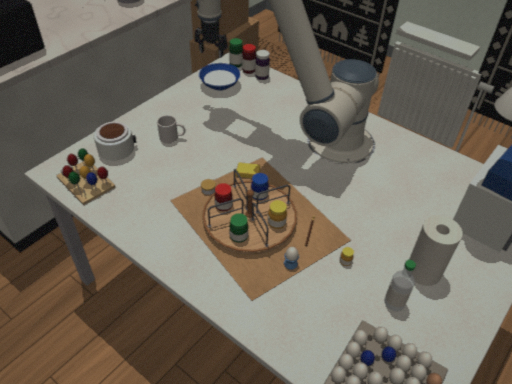

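Top view: hub about (254,185), egg in its cup (192,169), blue-lidded jar (264,211). Red is at (283,175), green (245,156) and large yellow (227,192); a small yellow look-alike stands off the board at (155,204). Other blue things are the dyed eggs in the tray at (82,144) and (93,131), the bowl, and the egg cup itself. I choose the lid at (264,211) and check it in a crop.

```bash
cat >> h.py <<'E'
def blobs(im,box,kind):
    x0,y0,x1,y1=box; c=im[y0:y1,x0:x1]; h=cv2.cvtColor(c,cv2.COLOR_RGB2HSV).astype(int); H,S,V=h[...,0],h[...,1],h[...,2]
    m={'blue':(H>105)&(H<130)&(S>150)&(V>60),'green':(H>50)&(H<85)&(S>130),'red':((H<5)|(H>173))&(S>190)&(V>90),'yellow':(H>24)&(H<34)&(S>150)&(V>100),'white':(S<70)&(V>110)}[kind]
    n,l,s,ct=cv2.connectedComponentsWithStats(m.astype(np.uint8)); i=1+np.argmax(s[1:,4]); return ct[i]+[x0,y0],s[i,4]
E
python3 - <<'E'
from h import *
im=cv2.imread('pics/t0.png')[:,:,::-1].copy()
for k in ['blue','green','red','yellow']:
    c,a=blobs(im,(205,138,303,228),k); print(k,c,a,onz('top',*c,.119))
c,a=blobs(im,(178,155,206,185),'white'); print('egg',c,a,onz('top',*c,.07))
cv2.imwrite('pics/t0c.png',cv2.resize(im[125:265,160:340,::-1],None,fx=4,fy=4,interpolation=cv2.INTER_CUBIC))
E
```

```text
blue [263.78195489 209.81954887] 133 [ 0.50021597 -0.04438916  0.119     ]
green [241.5 153. ] 2 [0.70251844 0.03352984 0.119     ]Traceback (most recent call last):
  File "<stdin>", line 4, in <module>
  File "h.py", line 13, in blobs
    n,l,s,ct=cv2.connectedComponentsWithStats(m.astype(np.uint8)); i=1+np.argmax(s[1:,4]); return ct[i]+[x0,y0],s[i,4]
                                                                       ~~~~~~~~~^^^^^^^^^
    return _wrapfunc(a, 'argmax', axis=axis, out=out, **kwds)
    return bound(*args, **kwds)
ValueError: attempt to get argmax of an empty sequence
```

```bash
python3 - <<'E'
from h import *
im=cv2.imread('pics/t0.png')[:,:,::-1].copy()
for k,(u,v) in dict(green=(245,156),red=(283,175),yel=(227,192),egg=(192,169),deck=(265,230)).items(): print(k,cv2.cvtColor(im[v-1:v+2,u-1:u+2],cv2.COLOR_RGB2HSV)[1])
cv2.imwrite('pics/t0c.png',cv2.resize(im[125:265,160:340,::-1],None,fx=4,fy=4,interpolation=cv2.INTER_CUBIC))
E
```

```text
green [[ 64 126  85]
 [ 64 122  88]
 [ 64 122  88]]
red [[  2 180 115]
 [  2 177 115]
 [  2 180 115]]
yel [[ 31 150 121]
 [ 31 146 122]
 [ 31 148 121]]
egg [[ 27  24 119]
 [ 28  26 118]
 [ 21  29 113]]
deck [[ 14 127  88]
 [ 16 120  89]
 [ 16 115  93]]
```

View pics/t0c.png

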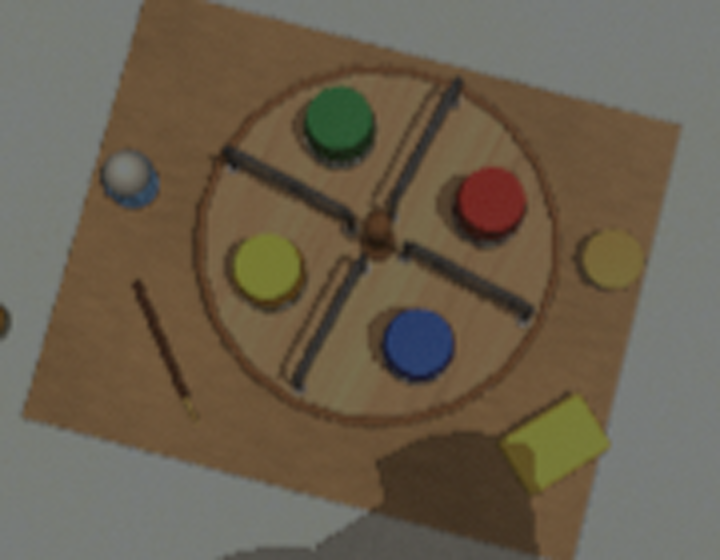

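The crop shows the blue lid at crop (418,345), the hub at (377,234) and the egg at (128,175). The outer arm corners are at (458,84), (228,152), (296,384) and (525,316).

```bash
sed -i "s/(S>130)/(S>100)/;s/(S>190)&(V>90)/(S>160)/;s/(S>150)&(V>100)/(S>125)/;s/(V>110)/(V>95)/" h.py
python3 - <<'E'
from h import *
im=cv2.imread('pics/t0.png')[:,:,::-1].copy()
f=lambda u,v,z:onz('top',160+u/4,125+v/4,z)
C=[f(*p,.131) for p in [(458,84),(228,152),(296,384),(525,316)]]
hub=np.mean(C,0); print('hub',hub.round(4))
ang=lambda p:np.degrees(np.arctan2(*(p-hub)[1::-1]))
for c in C: print('corner',c.round(3),np.linalg.norm((c-hub)[:2]).round(4),ang(c).round(1))
for k in ['blue','green','red','yellow']:
    c,a=blobs(im,(205,138,303,228),k); p=onz('top',*c,.119); print(k,c.round(1),a,p.round(3),np.linalg.norm((p-hub)[:2]).round(4),ang(p).round(1))
c,a=blobs(im,(180,158,200,178),'white'); p=onz('top',*c,.07); print('egg',c,a,p.round(4),np.linalg.norm((p-hub)[:2]).round(4),ang(p).round(1))
# board edges at z=4mm
B=[f(*p,.004) for p in [(147,-5),(681,124),(22,416)]]
print('board',np.degrees(np.arctan2(*(B[0]-B[1])[1::-1])),np.degrees(np.arctan2(*(B[0]-B[2])[1::-1])),np.linalg.norm(B[0]-B[1]),np.linalg.norm(B[0]-B[2]))
E
```

```text
hub [ 0.5922 -0.0112  0.131 ]
corner [ 0.725 -0.083  0.131] 0.1509 -28.4
corner [0.664 0.119 0.131] 0.1487 61.1
corner [0.461 0.059 0.131] 0.149 152.0
corner [ 0.519 -0.139  0.131] 0.1476 -119.7
blue [263.8 209.8] 133 [ 0.5   -0.044  0.119] 0.0978 -160.1
green [244.5 155. ] 217 [0.695 0.023 0.119] 0.1086 18.2
red [282.2 174.7] 211 [ 0.624 -0.11   0.119] 0.104 -71.9
yellow [226.2 191.2] 219 [0.566 0.087 0.119] 0.1016 104.9
egg [181.66197183 164.84507042] 71 [0.67   0.2525 0.07  ] 0.2749 73.6
board 76.02137261878629 -15.327917500061764 0.5257768071227421 0.4182525048859789
```

```bash
cat >> h.py <<'E'
hub=np.array([.5922,-.0112,0])
def ang(p): return np.degrees(np.arctan2(*(np.asarray(p)-hub)[1::-1]))
def rel(yaw,x,y,z,pose=None):
    "offset and turn in current tool axes to reach world TCP x,y,z, tool down with tool x at yaw deg"
    from scipy.spatial.transform import Rotation as R
    o=monitor.get_obs(); R0=R.from_rotvec(o['tcp_rot'])
    t=np.radians(yaw/2); T=R.from_rotvec(np.pi*np.array([np.cos(t),np.sin(t),0]))
    return np.r_[R0.inv().apply(np.array([x,y,z])-o['position']),(R0.inv()*T).as_rotvec()].round(4)
E
python3 - <<'E'
from h import *
im=cv2.imread('pics/t0.png')[:,:,::-1].copy()
for z in (.05,.06,.075): p=onz('top',160+128/4,125+174/4,z); print('egg',z,p.round(3),np.linalg.norm((p-hub)[:2]).round(3),ang(p).round(1))
p=onz('top',160+418/4,125+338/4,.119);print('blue',p.round(3),ang(p))
h=cv2.cvtColor(im,cv2.COLOR_RGB2HSV); print(h[209,262:268:2],h[203,264])
a=np.radians(61.2+11); q=hub+.135*np.array([np.cos(a),np.sin(a),0]); print(q, rel(151,*q[:2],.239))
E
```

```text
egg 0.05 [0.66  0.218 0.05 ] 0.239 73.4
egg 0.06 [0.658 0.216 0.06 ] 0.237 73.8
egg 0.075 [0.655 0.214 0.075] 0.234 74.3
blue [ 0.501 -0.047  0.119] -158.55252474474378
[[111 149 103]
 [111 155 105]
 [111 157 104]] [110 156 103]
[0.63346887 0.11733747 0.        ] [ 6.4350e-01 -5.9400e-01  5.0000e-04 -4.0000e-04 -1.3000e-03 -2.4046e+00]
```

Call:
arm_command(targets=[[0.6435, -0.594, 0, 0, 0, -2.4, 0], [0.6435, -0.594, 0, 0, 0, -2.4, 0], [0.6435, -0.594, 0, 0, 0, -2.4, 0], [0.6435, -0.594, 0, 0, 0, -2.4, 0], [0.6435, -0.594, 0, 0, 0, -2.4, 0], [0.6435, -0.594, 0, 0, 0, -2.4, 0], [0.6435, -0.594, 0, 0, 0, -2.4, 0], [0.6435, -0.594, 0, 0, 0, -2.4, 0], [0.6435, -0.594, 0, 0, 0, -2.4, 0], [0.6435, -0.594, 0, 0, 0, -2.4, 0], [0.6435, -0.594, 0, 0, 0, -2.4, 0], [0.6435, -0.594, 0, 0, 0, -2.4, 0], [0.6435, -0.594, 0, 0, 0, -2.4, 0], [0.6435, -0.594, 0, 0, 0, -2.4, 0], [0.6435, -0.594, 0, 0, 0, -2.4, 0], [0.6435, -0.594, 0, 0, 0, -2.4, 0], [0.6435, -0.594, 0, 0, 0, -2.4, 0], [0.6435, -0.594, 0, 0, 0, -2.4, 0], [0.6435, -0.594, 0, 0, 0, -2.4, 0], [0.6435, -0.594, 0, 0, 0, -2.4, 0]])

```text
time_s: 1.77
position: [0.6104, 0.084, 0.239]
tcp_rot: [-0.781, -3.043, 0.0]
wrist_force: [1.7, -1.5, -0.5]
grip_width: -0.002
grasp_force: 0.0
```

```bash
python3 - <<'E'
from h import *
print(rel(151,.6335,.1173,.200)); print(rel(151,.6335,.1173,.117)); o=monitor.get_obs(); print(o['position'],o['tcp_rot'],o['joint_positions'])
E
```

```text
[-0.0043  0.0403  0.039  -0.0003 -0.0004  0.0039]
[-0.0043  0.0403  0.122  -0.0003 -0.0004  0.0039]
[0.61036351 0.08404494 0.23903499] [-7.80572402e-01 -3.04260588e+00  3.01897478e-04] [ 3.99790987e-02  4.81429507e-01  1.36844552e+00 -5.56010588e-05
  1.29220894e+00 -1.02853933e+00]
```

Call:
arm_command(targets=[[-0.002, 0.02, 0.01, 0, 0, 0, 0], [-0.004, 0.04, 0.025, 0, 0, 0, 0], [-0.004, 0.04, 0.039, 0, 0, 0, 0], [-0.004, 0.04, 0.039, 0, 0, 0, 0]])

```text
time_s: 2.1
position: [0.6316, 0.1157, 0.197]
tcp_rot: [-0.79, -3.036, 0.002]
wrist_force: [-0.6, 0.2, -0.6]
grip_width: -0.002
grasp_force: 0.0
```

```bash
python3 - <<'E'
from h import *
snap('wrist','w1.png'); o=monitor.get_obs(); print(o['time_s'],o['position'],o['tcp_rot'],rel(151,.6335,.1173,.117))
E
```

```text
2.15 [0.63179026 0.11506754 0.19867935] [-7.91646500e-01 -3.03678752e+00  2.00975750e-03] [-0.0006  0.003   0.0817 -0.0021 -0.0029 -0.0039]
```

View pics/w1.png

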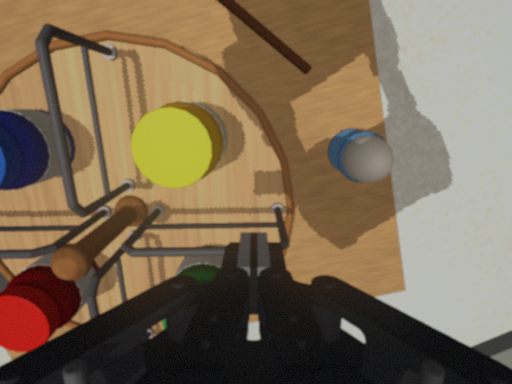

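The wrist view shows the arm at about 61° with its top bar along row 248 (columns 130–285). The yellow jar is on the anticlockwise side (175,147), and the closed fingertips are at (253,237). I'll check the bar's position by ray.

```bash
cat >> h.py <<'E'
def wz(u,v,z,pos,rv):
    from scipy.spatial.transform import Rotation as R
    p=vision.camera_params('wrist'); X=np.array(p['hand_eye']); r=R.from_rotvec(rv).as_matrix()
    o=np.array(pos)+r@X[:3,3]; d=r@X[:3,:3]@np.array([(u-p['cx'])/p['fx'],-(v-p['cy'])/p['fy'],-1]); return o+d*(z-o[2])/d[2]
E
python3 - <<'E'
from h import *
pos=[.63179,.11507,.19868]; rv=[-.79165,-3.03679,.00201]
p=vision.camera_params('wrist'); print({k:np.round(v,3).tolist() for k,v in p.items()})
for n,u,v,z in [('bar out',285,245,.129),('bar in',130,252,.129),('arm90 out',45,33,.129),('knob',70,263,.15),('egg',361,157,.065),('yel',175,147,.119),('outer foot',278,209,.034),('inner foot',160,211,.034),('outfoot2',111,52,.034)]:
    q=wz(u,v,z,pos,rv); print(n,q.round(4),np.linalg.norm((q-hub)[:2]).round(4),ang(q).round(1))
E
```

```text
{'fx': 301.177, 'fy': 301.177, 'cx': 253.253, 'cy': 193.421, 'hand_eye': [[0.001, 0.959, 0.284, 0.071], [1.0, -0.001, 0.0, 0.001], [0.001, 0.284, -0.959, -0.134], [0.0, 0.0, 0.0, 1.0]]}
bar out [0.6685 0.1222 0.129 ] 0.1537 60.2
bar in [0.6172 0.0182 0.129 ] 0.0386 49.6
arm90 out [0.4712 0.0597 0.129 ] 0.1403 149.6
knob [ 0.5993 -0.0087  0.15  ] 0.0075 19.3
egg [0.6557 0.2124 0.065 ] 0.2325 74.1
yel [0.5679 0.0879 0.119 ] 0.102 103.8
outer foot [0.6739 0.1216 0.034 ] 0.1559 58.4
inner foot [0.6155 0.0121 0.034 ] 0.0329 45.0
outfoot2 [0.4664 0.0595 0.034 ] 0.1443 150.7
```

Call:
arm_command(targets=[[0, 0.001, 0.03, 0, 0, 0, 0], [0, 0.002, 0.06, 0, 0, 0, 0], [0, 0.003, 0.082, 0, 0, 0, 0], [0, 0.003, 0.082, 0, 0, 0, 0], [0, 0.003, 0.082, 0, 0, 0, 0]])

```text
time_s: 2.57
position: [0.634, 0.1169, 0.1188]
tcp_rot: [-0.794, -3.038, 0.001]
wrist_force: [0.3, 0.8, 0.2]
grip_width: -0.005
grasp_force: 0.0
```

```bash
cat >> h.py <<'E'
hub=np.array([.596,-.0105,0])
def arc(ds,r):
    "rows (x,y,turn) in tool axes for clockwise travel by ds degrees about the hub at radius r, tool turning along"
    from scipy.spatial.transform import Rotation as R
    o=monitor.get_obs(); p=o['position']; a0=np.radians(ang(p)); m=R.from_rotvec(o['tcp_rot']).as_matrix()
    print('time',o['time_s'],'tcp ang',np.degrees(a0).round(1),'r',np.hypot(*(p-hub)[:2]).round(4),'z',p[2].round(4),'F',np.round(o['wrist_force'],1))
    for d in ds:
        a=a0-np.radians(d); q=np.array([hub[0]+r*np.cos(a),hub[1]+r*np.sin(a),p[2]])
        print(d,(m.T@(q-p)).round(4)[:2],np.radians(d).round(3))
E
python3 - <<'E'
from h import *
print(vision.camera_params('top')['cx'] and ang(onz('top',254.1,180.3,.15)), onz('top',254.1,180.3,.15))
im=cv2.imread('pics/t0.png')
arc([1,2.5,4.5,7,9.5,12,14.5,17,19.5,22,24.5,27,29.5,32,34.5,37,39.5,42,44.5,47],.132)
E
```

```text
-4.373325826171739 [ 0.59940622 -0.0107605   0.15      ]
time 2.5667 tcp ang 73.4 r 0.1329 z 0.1188 F [0.3 0.8 0.2]
1 [-0.0025 -0.0004] 0.017
2.5 [-0.0058  0.0002] 0.044
4.5 [-0.0104  0.001 ] 0.079
7 [-0.0161  0.0017] 0.122
9.5 [-0.0219  0.0021] 0.166
12 [-0.0276  0.0023] 0.209
14.5 [-0.0334  0.0023] 0.253
17 [-0.0391  0.002 ] 0.297
19.5 [-0.0449  0.0014] 0.34
22 [-0.0506  0.0006] 0.384
24.5 [-0.0562 -0.0005] 0.428
27 [-0.0618 -0.0018] 0.471
29.5 [-0.0674 -0.0033] 0.515
32 [-0.0728 -0.0051] 0.559
34.5 [-0.0782 -0.0071] 0.602
37 [-0.0835 -0.0094] 0.646
39.5 [-0.0887 -0.0119] 0.689
42 [-0.0938 -0.0146] 0.733
44.5 [-0.0988 -0.0175] 0.777
47 [-0.1036 -0.0206] 0.82
```

Call:
arm_command(targets=[[-0.0025, 0, 0, 0, 0, 0.017, 0], [-0.006, 0, 0, 0, 0, 0.044, 0], [-0.01, 0.001, 0, 0, 0, 0.079, 0], [-0.014, 0.0015, 0, 0, 0, 0.105, 0], [-0.018, 0.002, 0, 0, 0, 0.135, 0], [-0.022, 0.002, 0, 0, 0, 0.166, 0], [-0.0275, 0.0025, 0, 0, 0, 0.209, 0], [-0.0335, 0.0025, 0, 0, 0, 0.253, 0], [-0.039, 0.002, 0, 0, 0, 0.297, 0], [-0.045, 0.0015, 0, 0, 0, 0.34, 0], [-0.0505, 0.0005, 0, 0, 0, 0.384, 0], [-0.056, -0.0005, 0, 0, 0, 0.428, 0], [-0.062, -0.002, 0, 0, 0, 0.471, 0], [-0.0675, -0.0035, 0, 0, 0, 0.515, 0], [-0.073, -0.005, 0, 0, 0, 0.559, 0], [-0.078, -0.007, 0, 0, 0, 0.602, 0], [-0.0835, -0.0095, 0, 0, 0, 0.646, 0], [-0.0885, -0.012, 0, 0, 0, 0.689, 0], [-0.093, -0.014, 0, 0, 0, 0.725, 0], [-0.095, -0.015, 0, 0, 0, 0.745, 0]])

```text
time_s: 4.23
position: [0.7108, 0.0572, 0.1194]
tcp_rot: [1.849, 2.538, 0.002]
wrist_force: [0.8, 0.8, -0.8]
grip_width: 0.0
grasp_force: 0.0
```

```bash
python3 - <<'E'
from h import *
im=snap('top','t2.png')
cv2.imwrite('pics/t2c.png',cv2.resize(im[125:265,160:340,::-1],None,fx=4,fy=4,interpolation=cv2.INTER_CUBIC))
arc([1,3,5.5,8,10.5,13,15.5,18,20.5,23,25.5,28,30.5,33,35.5,38,40.5,43,45,46],.132)
E
```

```text
time 4.2833 tcp ang 30.5 r 0.1332 z 0.1192 F [-0.3 -0.2 -0.6]
1 [-0.0025 -0.0007] 0.017
3 [-0.007   0.0002] 0.052
5.5 [-0.0127  0.001 ] 0.096
8 [-0.0185  0.0016] 0.14
10.5 [-0.0242  0.002 ] 0.183
13 [-0.03   0.002] 0.227
15.5 [-0.0357  0.0019] 0.271
18 [-0.0415  0.0015] 0.314
20.5 [-0.0472  0.0008] 0.358
23 [-0.0529 -0.0001] 0.401
25.5 [-0.0585 -0.0012] 0.445
28 [-0.0641 -0.0026] 0.489
30.5 [-0.0696 -0.0043] 0.532
33 [-0.0751 -0.0062] 0.576
35.5 [-0.0804 -0.0083] 0.62
38 [-0.0857 -0.0106] 0.663
40.5 [-0.0908 -0.0132] 0.707
43 [-0.0959 -0.016 ] 0.75
45 [-0.0998 -0.0184] 0.785
46 [-0.1017 -0.0197] 0.803
```

View pics/t2c.png

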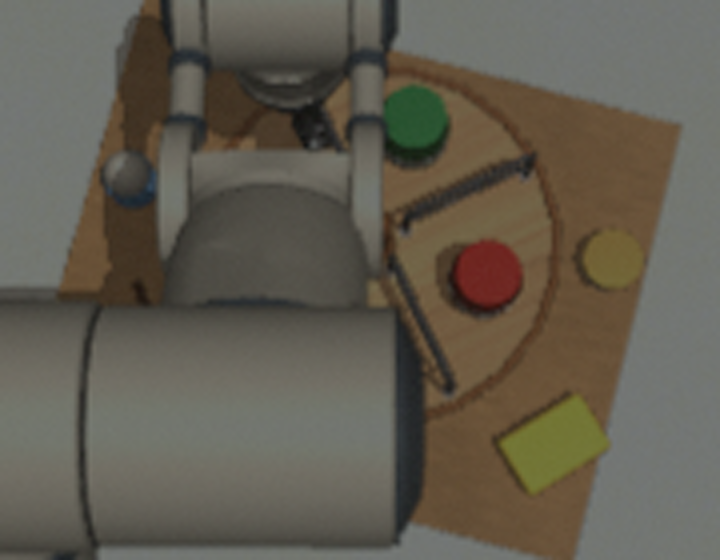

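After the push, the red lid is at crop (488,275), the green lid at (413,122) and an arm corner at (530,157). The stand has turned about 35° clockwise and the jars are upright. Pushing on.

Call:
arm_command(targets=[[-0.0025, -0.0005, 0, 0, 0, 0.017, 0], [-0.007, 0, 0, 0, 0, 0.052, 0], [-0.0125, 0.001, 0, 0, 0, 0.096, 0], [-0.0185, 0.0015, 0, 0, 0, 0.14, 0], [-0.024, 0.002, 0, 0, 0, 0.183, 0], [-0.03, 0.002, 0, 0, 0, 0.227, 0], [-0.0355, 0.002, 0, 0, 0, 0.271, 0], [-0.0415, 0.0015, 0, 0, 0, 0.314, 0], [-0.047, 0.001, 0, 0, 0, 0.358, 0], [-0.053, 0, 0, 0, 0, 0.401, 0], [-0.0585, -0.001, 0, 0, 0, 0.445, 0], [-0.064, -0.0025, 0, 0, 0, 0.489, 0], [-0.0695, -0.0045, 0, 0, 0, 0.532, 0], [-0.075, -0.006, 0, 0, 0, 0.576, 0], [-0.0805, -0.0085, 0, 0, 0, 0.62, 0], [-0.0855, -0.0105, 0, 0, 0, 0.663, 0], [-0.091, -0.013, 0, 0, 0, 0.707, 0], [-0.096, -0.016, 0, 0, 0, 0.75, 0], [-0.1, -0.0185, 0, 0, 0, 0.785, 0], [-0.1015, -0.0195, 0, 0, 0, 0.803, 0]])

```text
time_s: 5.95
position: [0.7227, -0.0452, 0.1187]
tcp_rot: [2.694, 1.616, 0.0]
wrist_force: [0.5, -0.0, -0.3]
grip_width: 0.003
grasp_force: 0.0
```

```bash
python3 - <<'E'
from h import *
im=snap('top','t3.png')
arc([1,3,5.5,8,10.5,13,15.5,18,20.5,23,25.5,28,30.5,33,35,36.5,38,39,40,42],.132)
for k in ['green','red','yellow']:
    try: c,a=blobs(im,(205,138,303,228),k); p=onz('top',*c,.119); print(k,c.round(1),a,p.round(3),ang(p).round(1))
    except Exception: print(k,'no')
cv2.imwrite('pics/t3c.png',cv2.resize(im[125:265,160:340,::-1],None,fx=4,fy=4,interpolation=cv2.INTER_CUBIC))
E
```

```text
time 6.0 tcp ang -15.3 r 0.1313 z 0.1186 F [ 0.3 -0.3  0.6]
1 [-0.0021  0.0012] 0.017
3 [-0.0066  0.0021] 0.052
5.5 [-0.0123  0.0029] 0.096
8 [-0.018   0.0035] 0.14
10.5 [-0.0238  0.0039] 0.183
13 [-0.0295  0.004 ] 0.227
15.5 [-0.0353  0.0038] 0.271
18 [-0.0411  0.0034] 0.314
20.5 [-0.0468  0.0028] 0.358
23 [-0.0525  0.0019] 0.401
25.5 [-0.0581  0.0007] 0.445
28 [-0.0637 -0.0007] 0.489
30.5 [-0.0692 -0.0023] 0.532
33 [-0.0747 -0.0042] 0.576
35 [-0.079  -0.0058] 0.611
36.5 [-0.0821 -0.0072] 0.637
38 [-0.0853 -0.0086] 0.663
39 [-0.0874 -0.0096] 0.681
40 [-0.0894 -0.0106] 0.698
42 [-0.0935 -0.0128] 0.733
green [287.9 171.2] 14 [ 0.637 -0.13   0.119] -71.2
red no
yellow [246.  153.7] 24 [0.7   0.017 0.119] 15.0
```

View pics/t3c.png

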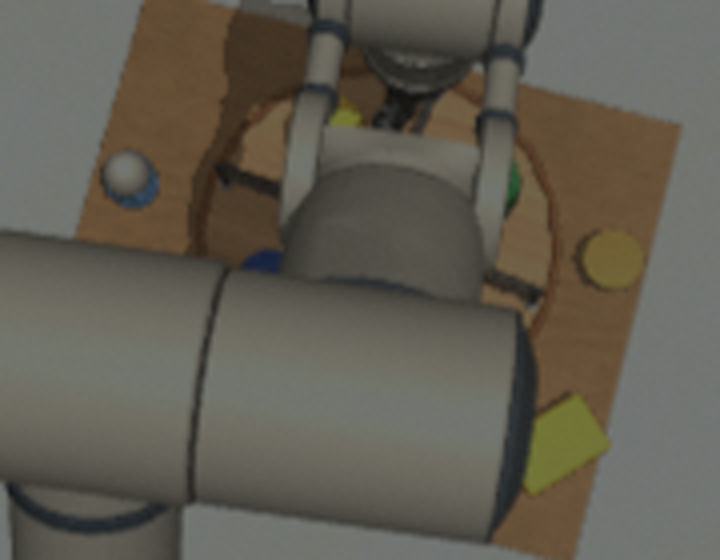

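Arm corners are now at (220,173) and (537,298), so the stand has turned about 82° in all; roughly 44° are left. I'll push 41° and measure.

Call:
arm_command(targets=[[-0.002, 0.001, 0, 0, 0, 0.017, 0], [-0.0065, 0.002, 0, 0, 0, 0.052, 0], [-0.0125, 0.003, 0, 0, 0, 0.096, 0], [-0.018, 0.0035, 0, 0, 0, 0.14, 0], [-0.024, 0.004, 0, 0, 0, 0.183, 0], [-0.0295, 0.004, 0, 0, 0, 0.227, 0], [-0.0355, 0.004, 0, 0, 0, 0.271, 0], [-0.041, 0.0035, 0, 0, 0, 0.314, 0], [-0.047, 0.003, 0, 0, 0, 0.358, 0], [-0.0525, 0.002, 0, 0, 0, 0.401, 0], [-0.058, 0.0005, 0, 0, 0, 0.445, 0], [-0.0635, -0.0005, 0, 0, 0, 0.489, 0], [-0.069, -0.0025, 0, 0, 0, 0.532, 0], [-0.0745, -0.004, 0, 0, 0, 0.576, 0], [-0.079, -0.006, 0, 0, 0, 0.611, 0], [-0.082, -0.007, 0, 0, 0, 0.637, 0], [-0.0855, -0.0085, 0, 0, 0, 0.663, 0], [-0.0875, -0.0095, 0, 0, 0, 0.681, 0], [-0.0895, -0.0105, 0, 0, 0, 0.698, 0], [-0.0915, -0.0115, 0, 0, 0, 0.715, 0]])

```text
time_s: 7.67
position: [0.6696, -0.12, 0.1183]
tcp_rot: [-3.089, -0.573, -0.0]
wrist_force: [0.6, 1.7, 0.5]
grip_width: -0.001
grasp_force: 0.6
```

```bash
python3 - <<'E'
from h import *
im=snap('top','t4.png')
arc([1,2,3,4,5,6],.132)
cv2.imwrite('pics/t4c.png',cv2.resize(im[125:265,160:340,::-1],None,fx=4,fy=4,interpolation=cv2.INTER_CUBIC))
E
```

```text
time 7.7167 tcp ang -56.3 r 0.132 z 0.1183 F [ 0.6 -0.3 -0.8]
1 [-0.0022  0.0005] 0.017
2 [-0.0045  0.001 ] 0.035
3 [-0.0068  0.0014] 0.052
4 [-0.009   0.0017] 0.07
5 [-0.0113  0.0021] 0.087
6 [-0.0136  0.0024] 0.105
```

View pics/t4c.png

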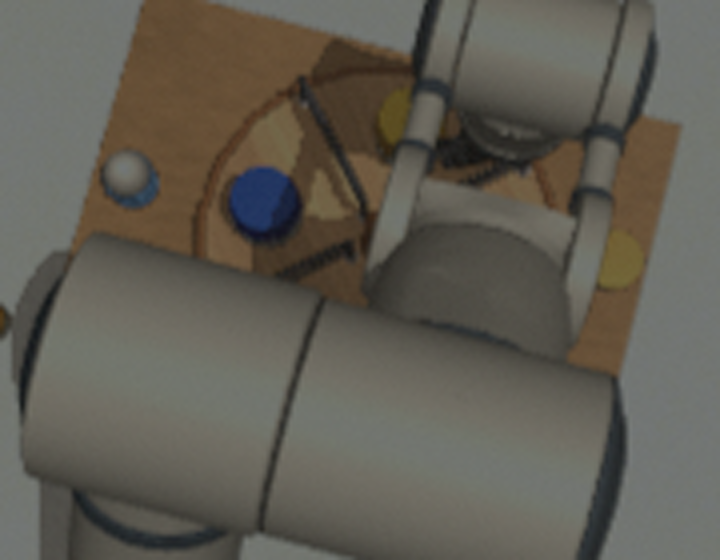

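The blue lid is now at crop (264,201), near the line from the hub (377,234) to the egg (128,175). Working out the remaining angle with a better hub from the deck rim.

```bash
python3 - <<'E'
from h import *
from scipy.optimize import least_squares
im=cv2.imread('pics/t0.png')
# rim: along rays from deck centre, the outermost strong edge near predicted radius (lip z .039)
P=vision.camera_params('top');V=np.array(P['view'])
def proj(p):
    c=V[:3,:3]@p+V[:3,3]; return P['cx']+P['fx']*c[0]/-c[2],P['cy']-P['fy']*c[1]/-c[2]
g=cv2.GaussianBlur(im[:,:,2],(0,0),.7).astype(np.float32); pts=[]
for a in np.radians(np.arange(0,360,4)):
    rs=np.arange(.150,.190,.0005)
    uv=np.array([proj(np.array([.596+r*np.cos(a),-.0105+r*np.sin(a),.037])) for r in rs],np.float32)
    s=cv2.remap(g,uv[None,:,0],uv[None,:,1],cv2.INTER_LINEAR)[0]; r=rs[np.argmin(s)]  # dark lip
    pts.append([.596+r*np.cos(a),-.0105+r*np.sin(a)])
pts=np.array(pts)
f=least_squares(lambda q:np.hypot(*(pts-q[:2]).T)-q[2],[.596,-.01,.167],loss='soft_l1',f_scale=.001); print('rim fit',f.x.round(4),np.median(abs(f.fun)).round(4))
t=cv2.imread('pics/t4.png')[:,:,::-1].copy()
h=cv2.cvtColor(t,cv2.COLOR_RGB2HSV).astype(int)
m=((h[...,0]>105)&(h[...,0]<130)&(h[...,1]>110)); 
m[:,:210]=0; m[:160]=0; m[195:]=0; m[:,245:]=0
c=cv2.findContours(m.astype(np.uint8),0,1)[0]; c=max(c,key=cv2.contourArea); print(cv2.boundingRect(c),cv2.minEnclosingCircle(c))
M=cv2.moments(m.astype(np.uint8),True); cb=(M['m10']/M['m00'],M['m01']/M['m00'])
k=lambda u,v:(160+(u+.5)/4-.5,125+(v+.5)/4-.5)
print('centroid',cb,M['m00'],'eye',k(264,199))
for hb in ([*f.x[:2],0],hub):
    hb=np.array(hb); an=lambda p:np.degrees(np.arctan2(*(p-hb)[1::-1])).round(1)
    print('blue',an(onz('top',*cb,.119)),an(onz('top',*k(264,199),.119)),'egg',an(onz('top',*k(128,174),.07)),an(np.array([.6557,.2124,0])))
E
```

```text
rim fit [ 0.5975 -0.0094  0.1657] 0.0012
(218, 167, 16, 18) ((225.32827758789062, 175.46969604492188), 8.633199691772461)
centroid (225.37155963302752, 175.02293577981652) 218.0 eye (225.625, 174.375)
blue 75.4 74.0 egg 75.0 75.3
blue 74.7 73.4 egg 74.8 75.0
```

The blue jar is at about 75° and the egg at 75°, so they are aligned. I'll back the finger off the arm, rise and move the hand aside.

Call:
arm_command(targets=[[0.002, 0, 0, 0, 0, 0, 0], [0.006, 0, 0, 0, 0, 0, 0], [0.011, 0, 0, 0, 0, 0, 0], [0.011, 0, -0.02, 0, 0, 0, 0], [0.011, 0, -0.05, 0, 0, 0, 0], [0.011, 0, -0.085, 0, 0, 0, 0], [0.011, 0, -0.12, 0, 0, 0, 0], [0.011, 0, -0.14, 0, 0, 0, 0], [0.011, 0, -0.14, 0, 0, 0, 0]])

```text
time_s: 8.47
position: [0.6824, -0.1163, 0.2638]
tcp_rot: [3.085, 0.575, 0.012]
wrist_force: [0.9, 0.1, -0.3]
grip_width: 0.001
grasp_force: 0.0
```

```bash
python3 - <<'E'
from h import *
o=monitor.get_obs(); print(o['time_s'],o['position'],o['tcp_rot'],rel(20,.30,-.50,.26))
E
```

```text
8.4667 [ 0.68238017 -0.11629021  0.2638385 ] [3.08506374 0.5747935  0.01150991] [-0.4949  0.2202  0.0016  0.0046 -0.0066  0.0193]
```

Call:
arm_command(targets=[[-0.03, 0.0135, 0, 0, 0, 0, 0], [-0.065, 0.029, 0, 0, 0, 0, 0], [-0.1, 0.0445, 0, 0, 0, 0, 0], [-0.135, 0.06, 0, 0, 0, 0, 0], [-0.17, 0.0755, 0, 0, 0, 0, 0], [-0.205, 0.091, 0, 0, 0, 0, 0], [-0.24, 0.107, 0, 0, 0, 0, 0], [-0.275, 0.122, 0, 0, 0, 0, 0], [-0.31, 0.138, 0, 0, 0, 0, 0], [-0.345, 0.153, 0, 0, 0, 0, 0], [-0.38, 0.169, 0, 0, 0, 0, 0], [-0.415, 0.185, 0, 0, 0, 0, 0], [-0.45, 0.2, 0, 0, 0, 0, 0], [-0.48, 0.214, 0, 0, 0, 0, 0], [-0.495, 0.22, 0, 0, 0, 0, 0], [-0.495, 0.22, 0, 0, 0, 0, 0]])

```text
time_s: 9.8
position: [0.2949, -0.5019, 0.2578]
tcp_rot: [3.089, 0.57, -0.001]
wrist_force: [0.9, 0.3, 0.5]
grip_width: 0.0
grasp_force: 0.0
```

```bash
python3 - <<'E'
from h import *
im=snap('top','t5.png'); hub=np.array([.597,-.0095,0])
h=cv2.cvtColor(im,cv2.COLOR_RGB2HSV).astype(int)
m=((h[...,0]>105)&(h[...,0]<130)&(h[...,1]>110)); m[:,:210]=0; m[:160]=0; m[195:]=0; m[:,245:]=0
M=cv2.moments(m.astype(np.uint8),True); cb=(M['m10']/M['m00'],M['m01']/M['m00']); p=onz('top',*cb,.119)
print(cb,p,np.degrees(np.arctan2(*(p-hub)[1::-1])),np.hypot(*(p-hub)[:2]))
for k in ['green','red','yellow']:
    c,a=blobs(im,(205,138,303,228),k); q=onz('top',*c,.119); print(k,a,np.degrees(np.arctan2(*(q-hub)[1::-1])).round(1),np.hypot(*(q-hub)[:2]).round(3))
cv2.imwrite('pics/t5c.png',cv2.resize(im[125:265,160:340,::-1],None,fx=4,fy=4,interpolation=cv2.INTER_CUBIC))
E
```

```text
(225.66523605150215, 175.04721030042919) [0.62337917 0.08915179 0.119     ] 75.02953736038069 0.10211775337778278
green 209 -106.4 0.105
red 226 160.3 0.103
yellow 210 -17.4 0.105
```

View pics/t5c.png

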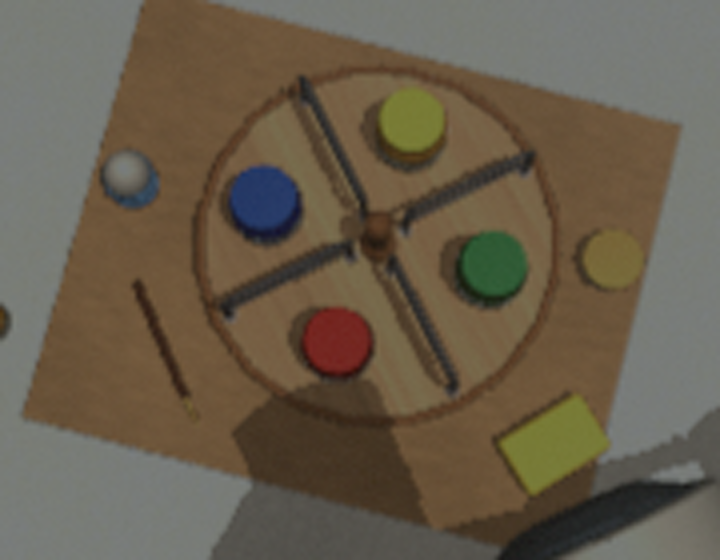

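The blue lid at crop (265,201) stands on the line from the hub to the egg (75.0° against about 75.1°). The hand is clear, the jars are upright and nothing else has moved.

```bash
python3 -c "
from cell import arm; print(arm.close_job())"
```

```text
the job is handed in; nothing more can be done
None
```

I turned the stand about 127° clockwise with the closed fingertips; the blue-lidded jar stands in front of the egg (measured 75.0° against about 75.1°, good to about a degree), the hand is clear and the job is handed in.

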